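# Centre a culture dish on the imager stage and send it in

### The arm

A 6-joint arm with a two-finger parallel gripper is mounted at the origin on a cart in front of the work surface, level with it; the furniture and walls round the work are solid. World frame = base frame: x ahead of the robot, y to its left, z up, the work surface at z = 0. Lengths are in m, angles in rad, forces in N, time in s.
With the tool pointing down it reaches from about 0.35 to 0.975 m from the base axis. Payload 4.9 kg.
Tool frame: the origin (TCP) lies on the centre line of the jaws, within the pads' length; the fingertips stand 8 mm ahead of it and the grasp point (between the pads) lies 11 mm behind it; z points along the fingers, y is the direction in which the jaws open and shut (so a half turn about z gives the same grasp; the last joint's range is limited). The gripper opens to 85 mm and grips with 20 to 120 N. Pads are 22 mm wide; open, the fingers measure 114 mm over their backs; the gripper's body (76 mm by 85 mm) begins 54 mm behind the grasp point. The pads swing forward as they close: fully open they stand 13 mm farther back than shut.
Start: joints at [-1.236, 0.053, 1.613, -0, 1.476, -0.119], TCP at [0.274, -0.562, 0.239] pointing down, gripper open.
Joint ranges: [-3.01, 3.01], [-1.01, 2.22], [0.06, 2.58], [-1.02, 4.17], [0.09, 2.62], [-3.14, 3.14]. Speed limits (rad/s): [2.57, 2.57, 3.14, 3.14, 3.14, 3.14].

### API

Orientations are given as a rotation vector (axis times angle).
In Python, from station import get_obs, get_image, calibration, finish_job gives the robot as it stands. The module is installed in compiled form; this text tells all that it offers.
- The arm moves only by the shell command python3 -m jog 'ROWS' [FORCE]. ROWS is JSON, a list of rows, each a list of 7 numbers: the shift along the tool's x, y, z in cm, then the turn, a rotation vector about the tool's x, y, z in rad, then the closure in counts, from 0 (fully open) to 255 (shut). In form: [[dx, dy, dz, ax, ay, az, jaw], ...]. A call has 1 to 8 rows; each row is the pose to reach, as a shift and turn from the pose measured when the call began, along the tool's axes at that moment; what a row does not reach only later rows make up. A row lasts 1/12 s, in which the tool goes at most 41.7 mm and 7.16 degrees, less where a joint would pass 70% of its speed; a pose out of reach is approached as far as the arm can. A call with a gripper value outside its range is refused whole. The fingers move at their own pace and stop on an object; FORCE is the grip in N (left out, the last holds). Time passes only in rows, so rows that repeat a pose let the fingers close. It gives the time, the measured TCP pose, the force and the opening at its end, in the units of the state.
- get_obs(): the state, without advancing time (a new reading comes with each control period).
- get_image(name): name is "scene" or "top" or "wrist"; returns the picture (480x640x3 uint8, red, green, blue); there is no depth.
- calibration(name): a dict with "vfov" (degrees; the focal length in pixels is half the picture's height over the tangent of half this angle, whatever the lens; pixels are square), "cx", "cy" (the principal point, pixels), "dist_coeffs" ([k1, k2, p1, p2, k3] as OpenCV has them; the pictures are not rectified), "R" (3x3) and "t" (3): a world point X has camera coordinates R X + t. Camera axes: x right, y down, z forward; pixel columns grow to the right and rows downward; lengths in m; the calibration is good to about 2 mm. A picture is of the moment at which its call begins: read the wrist's pose just before it. calibration takes no time and is no camera call; for the wrist camera it gives the pose at the moment of the call.
- finish_job(): hands the job in, once; it reports no verdict.
The state is a dict: "t": time; "q": joint angles; "dq": joint speeds; "effort": joint torques, N m; "tool_pos": TCP position; "tool_rot": TCP orientation; "contact_force": force on the tool from outside, world axes, zero at the start; "wrist_torque": the same for the moment, N m; "opening": finger opening in m.
Only numpy, scipy, OpenCV 4.12 (cv2) and the standard library are available. Lean on these libraries where they do the work, as an engineer would, in place of code of your own. Each camera call takes 0.05 s, during which the arm holds its last target. There are 200 camera calls.

### The job

Get the culture dish that lies by itself on the worktop ready for imaging: set it flat on the imager's pulled-out stage plate, between the two fixed posts and the open jaw, then push the jaw's thumb tab across until the dish is held against the fixed posts, centred on the round window. Then push the stage fully home into the imager; do not disturb the specimen cup that stands near the dish.

Things in the scene. Friction and masses are not known exactly. Their poses are not given: they have to be found in the camera images.
- dish: the culture dish: a closed, clear plastic dish with agar, 60 mm across (59.4 mm where it is touched) and 15 mm high, 30 g, alone on the worktop (two more dishes stand stacked at the back, not for use). Origin: centre of its underside; z up. Grip it from above across its diameter.
- imager: the dish imager, fixed to the worktop: a pale case 220 mm deep (x) and 200 mm wide (y), with a low front hood 101 mm high and a camera housing 202 mm high that begins 59 mm behind the front face. Origin: centre of its underside; x points from its front, which has the mouth for the stage, to its back; y to the left seen from its front.
- stage_centre (a point): top surface of the aluminium stage plate, centre of the round opal window: the dish's centre belongs here. x into the imager, y to its left, z up; 30 mm above the worktop. Plate: x -70..77, y -80..60 mm. Two fixed posts, 12 mm thick, 14 mm high, at x = +-25, y = +25 mm touch a centred dish; jaw at -y: grip the dish along x. Front panel at x -70..-78 mm rises 46 mm over the plate.
- stage (a joint): how far the stage stands out of the imager, m: 0 = fully home (end stop), 0.17 = fully out (stage_centre then 101 mm before the imager's front face). Starts 0.145 to 0.17 out. Slides with about 3 N of friction and stays where it is left.
- stage_lip (a point): middle of the front face of the grey lip on the stage's front panel: push here, along +x of the point, to send the stage home. The lip is 84 mm wide (y), 14 mm high and stands 14 mm out of the panel; this point is 56 mm above the worktop.
- jaw (a joint): how far the sliding jaw stands open from its closed place, m: 0 = its two posts touch a centred 60 mm dish, 0.027 = fully open. It starts open by 14 to 26 mm. It slides on the plate along y with about 2 N of friction and stays where it is left.
- jaw_tab (a point): middle of the outer (-y) face of the jaw's upright thumb tab, 22 mm above the plate: push along +y of the point to close. Tab 28 mm wide (x), 8 mm thick, top 36 mm above the plate; jaw closed: this face at y = -49.5 mm from stage_centre. The jaw's two posts, 10 mm thick, 14 mm high, are at x = +-24.5 mm, 25 mm further to +y; its carriage is 66 mm wide (x), 9 mm high, under the tab.
- specimen_cup: a bystander: a lidded white specimen cup, 65 mm across and 71 mm high, standing on the worktop near the dish. Origin: centre of its underside. It and the dish may stand in either's place. It must be left alone.

How it is judged:
On the way, in this order (a step that is already met when the one before it is completed fails the run):
1. the dish stands flat on the pulled-out stage plate between the posts and the open jaw, let go (horizontal distance between dish and stage_centre below 0.02 m and z of dish in the frame of stage_centre between -0.003 and 0.003 m and angle between dish's own z axis and vertical below 0.06 rad and value of joint jaw above 0.006 m and value of joint stage above 0.1 m and contact force between the fingers and dish below 0.1 N), for 0.2 s.
2. the jaw is closed on the dish and the dish is centred on the window, before the stage goes in (horizontal distance between dish and stage_centre below 0.003 m and value of joint jaw below 0.002 m and angle between dish's own z axis and vertical below 0.06 rad and value of joint stage above 0.1 m), for 0.2 s.
At the end, for the whole second after the job is handed in: The stage is home to within 4 mm, the jaw is closed to within 2.5 mm, the dish lies flat (within 3.5 degrees) and at rest on the plate with its centre within 3 mm of the window's centre, and the specimen cup is within 20 mm of where it stood (value of joint stage below 0.004 m and value of joint jaw below 0.0025 m and horizontal distance between dish and stage_centre below 0.003 m and z of dish in the frame of stage_centre below 0.003 m and angle between dish's own z axis and vertical below 0.06 rad and linear speed of dish below 0.01 m/s and distance of specimen_cup from where it was at the start of the episode below 0.02 m); the robot touches nothing.
It fails at once if the dish is tipped by more than 45 degrees (angle between dish's own z axis and vertical above 0.785 rad).
It fails at once if the specimen cup is knocked over or pushed more than 30 mm away (distance of specimen_cup from where it was at the start of the episode above 0.03 m or angle between specimen_cup's own z axis and vertical above 0.5 rad).
It also fails if it takes over 59 s, if anything falls off the work surface, if the arm or the gripper's body presses on something with over 40 N, if the wrist force passes 120 N, or if a joint passes its speed limit or range.

## Working session

There is one attempt and no reset: what is moved stays moved. The work goes in short steps, Python scripts to look and compute and a shell command to move; the robot and the scene stay as the last step left them, time stands still between calls to the robot, and variables do not carry over. Pictures are saved under pics/ and viewed, about 8 in all and at most 12, crops included, and the job is handed in when it is done.

```bash
mkdir -p pics; cat > h.py <<'E'
import numpy as np, cv2
from station import get_obs, get_image, calibration
from scipy.spatial.transform import Rotation as Ro
def K(c):
    f=240/np.tan(np.radians(c["vfov"])/2); return np.array([[f,0,c["cx"]],[0,f,c["cy"]],[0,0,1]])
def ray(c,uv):
    p=cv2.undistortPoints(np.array(uv,float).reshape(-1,1,2),K(c),np.array(c["dist_coeffs"])).reshape(-1,2)
    R=np.array(c["R"]);d=np.c_[p,np.ones(len(p))]@R; return -R.T@np.array(c["t"]),d
def onz(c,uv,z):
    o,d=ray(c,uv); return o+d*((z-o[2])/d[:,2])[:,None]
def proj(c,X):
    R=np.array(c["R"]); return cv2.projectPoints(np.array(X,float).reshape(-1,1,3),cv2.Rodrigues(R)[0],np.array(c["t"],float),K(c),np.array(c["dist_coeffs"]))[0].reshape(-1,2)
def save(im,n): cv2.imwrite(f"pics/{n}.png",im[:,:,::-1])
def totool(P,o=None):
    o=o or get_obs(); return Ro.from_rotvec(o["tool_rot"]).inv().apply(np.array(P)-o["tool_pos"])*100
E
python3 - <<'E'
from h import *
for n in("scene","top"):
    im=get_image(n);save(im,n+"1");c=calibration(n);print(n,c["vfov"],(-np.array(c["R"]).T@c["t"]).round(3))
o=get_obs();print(o["tool_rot"],o["tool_pos"],o["t"])
E
```

```text
scene 43.97911508995079 [0.018 0.505 0.784]
top 51.06057907800002 [0.377 0.089 0.998]
[-3.05924433e+00 -7.06270309e-01  2.75747270e-04] [ 0.27381345 -0.56121368  0.23817972] 0.1
```

View pics/top1.png

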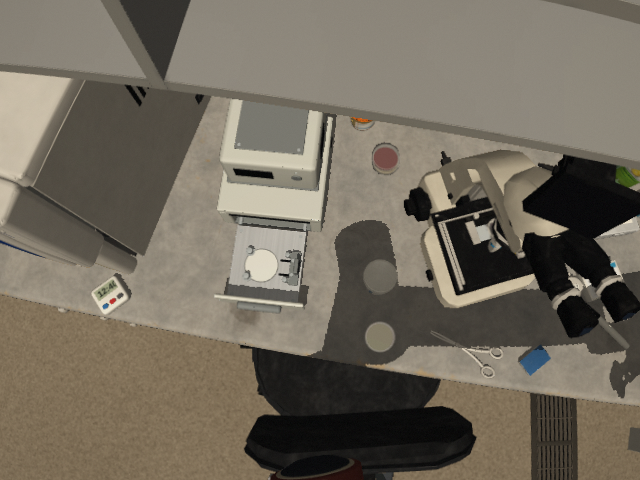

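View pics/scene1.png

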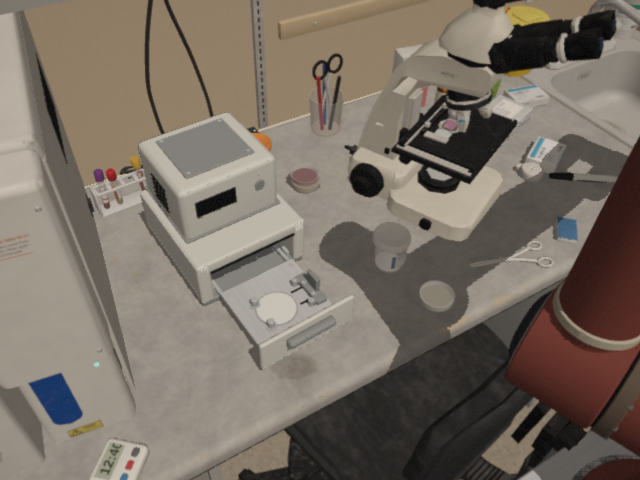

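The top view shows the imager, its stage (window at 261,264; jaw tab at about 297,264; front panel from 217,297 to 307,303), the cup at (380,277) and the dish at (380,337). The scene view agrees: window (276,307), cup (391,245), dish (437,295).

```bash
python3 - <<'E'
from h import *
ct,cs=calibration("top"),calibration("scene")
T=cv2.imread("pics/top1.png");S=cv2.imread("pics/scene1.png")
def blob(im,x,y,lo,r=30):
    g=cv2.cvtColor(im,cv2.COLOR_BGR2GRAY); m=np.zeros_like(g); m[y-r:y+r,x-r:x+r]=(g[y-r:y+r,x-r:x+r]>lo)*255
    n,l,s,ce=cv2.connectedComponentsWithStats(m); k=l[y,x]; return ce[k],s[k]
for im,c,x,y in((T,ct,261,264),(S,cs,276,307)):
    for lo in(200,215):
        ce,s=blob(im,x,y,lo);print("window",ce,s,onz(c,[ce],.03))
print("dish",onz(ct,[[380,337]],.014),onz(cs,[[437,294]],.014))
print("cup top",onz(ct,[[380,276]],.071),onz(cs,[[391,235]],.071))
p=onz(ct,[[217,297],[307,304]],.076);print("panel",p,np.degrees(np.arctan2(*(p[1]-p[0])[:2])))
p=onz(ct,[[218,211],[311,219]],.101);print("hood",p)
p=onz(cs,[[262,358],[352,302]],.076);print("panel scene",p)
a=cv2.resize(T[195:365,190:430],None,fx=3.3,fy=3.3,interpolation=cv2.INTER_CUBIC);cv2.imwrite("pics/tc.png",a)
E
```

```text
window [261.49184783 264.92798913] [246 250  31  31 736] [[0.54283278 0.24375757 0.03      ]]
window [319.53807917 239.47886264] [     0      0    640    480 306992] [[0.61324572 0.14038332 0.03      ]]
window [319.5 239.5] [     0      0    640    480 307200] [[0.63622223 0.10823788 0.03      ]]
window [319.5 239.5] [     0      0    640    480 307200] [[0.63622223 0.10823788 0.03      ]]
dish [[ 0.44538396 -0.00817822  0.014     ]] [[ 0.44317745 -0.00489944  0.014     ]]
cup top [[0.55328209 0.01435536 0.071     ]] [[0.55158023 0.01918716 0.071     ]]
panel [[0.46114074 0.30592461 0.076     ]
 [0.47775988 0.13933984 0.076     ]] 174.3028050775241
hood [[0.61727616 0.33419956 0.101     ]
 [0.63181734 0.15913569 0.101     ]]
panel scene [[0.44114073 0.32112214 0.076     ]
 [0.46112953 0.15804458 0.076     ]]
```

View pics/tc.png

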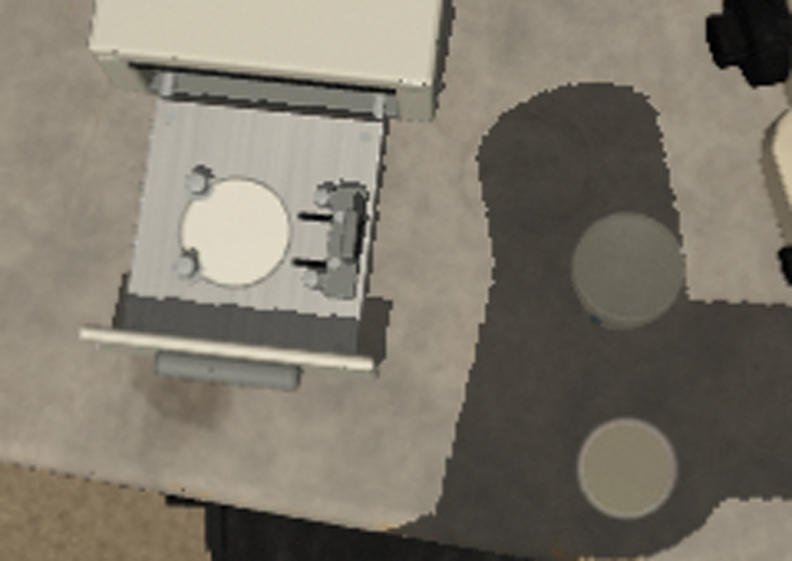

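```bash
python3 - <<'E'
from h import *
ct=calibration("top")
print("eyepiece tips",onz(ct,[[577,330],[620,345],[540,300]],.3),onz(ct,[[577,330]],.15))
for p in([.29,-.30,.24],[.37,-.1,.22],[.445,-.008,.17]): print(totool(p).round(1))
y=Ro.from_rotvec(get_obs()["tool_rot"]).as_matrix()
print(y.round(3),get_obs()["opening"])
E
```

```text
eyepiece tips [[ 0.47889872 -0.2604678   0.3       ]
 [ 0.46667098 -0.3300983   0.3       ]
 [ 0.51348285 -0.20077228  0.3       ]] [[ 0.50086778 -0.33557392  0.15      ]]
[ 12.9 -22.8  -0.1]
[ 28.9 -37.2   1.9]
[ 39.6 -42.2   6.9]
[[ 0.899  0.438 -0.001]
 [ 0.438 -0.899  0.002]
 [ 0.    -0.002 -1.   ]] 0.08558414536271462
```

```bash
python3 -m jog '[[2,-3.5,0,0,0,-0.06,0],[4,-7,0,0,0,-0.12,0],[6,-10.5,0,0,0,-0.2,0],[8,-14,0,0,0,-0.28,0],[10,-17.5,0,0,0,-0.36,0],[12,-21,0,0,0,-0.44,0],[13,-23,0,0,0,-0.52,0],[13,-23,0,0,0,-0.52,0]]'
python3 - <<'E'
from h import *
for p in([.37,-.1,.22],[.445,-.008,.17]): print(totool(p).round(1))
E
```

```text
t: 0.77
tool_pos: [0.2899, -0.294, 0.238]
tool_rot: [-2.77, -1.477, -0.002]
contact_force: [0.0, -1.3, -0.1]
opening: 0.0853
[20.6 -4.2  1.9]
[32.4 -3.   6.9]
```

```bash
python3 -m jog '[[4,-1,0.4,0,0,-0.09,0],[8,-2,0.8,0,0,-0.18,0],[12,-3,1.2,0,0,-0.27,0],[16,-4,1.6,0,0,-0.36,0],[20.5,-4.2,1.9,0,0,-0.45,0],[24,-4,3,0,0,-0.54,0],[28,-3.5,5,0,0,-0.63,0],[32,-3,6.5,0,0,-0.69,0]]'
python3 -m jog '[[0,0,0,0,0,0,0],[0,0,0,0,0,0,0]]'
python3 - <<'E'
from h import *
c=calibration("wrist");im=get_image("wrist");save(im,"w1");print(totool([.445,-.008,.17]).round(2), Ro.from_rotvec(get_obs()["tool_rot"]).as_matrix().round(3))
print((-np.array(c["R"]).T@c["t"]).round(3),np.array(c["R"]).round(2),proj(c,[[.445,-.008,.015]]))
E
```

```text
t: 1.43
tool_pos: [0.4411, -0.0136, 0.1751]
tool_rot: [-2.104, -2.332, -0.003]
contact_force: [0.6, -0.8, 0.1]
opening: 0.0852
t: 1.6
tool_pos: [0.4408, -0.0122, 0.1729]
tool_rot: [-2.098, -2.332, 0.001]
contact_force: [-0.5, -0.3, 0.3]
opening: 0.0853
[0.5  0.46 0.42] [[-0.103  0.995 -0.001]
 [ 0.995  0.103  0.002]
 [ 0.002 -0.001 -1.   ]]
[0.435 0.052 0.308] [[ 0.99  0.11 -0.  ]
 [ 0.1  -0.96  0.25]
 [ 0.02 -0.25 -0.97]] [[328.06442347 224.12437035]]
```

View pics/w1.png

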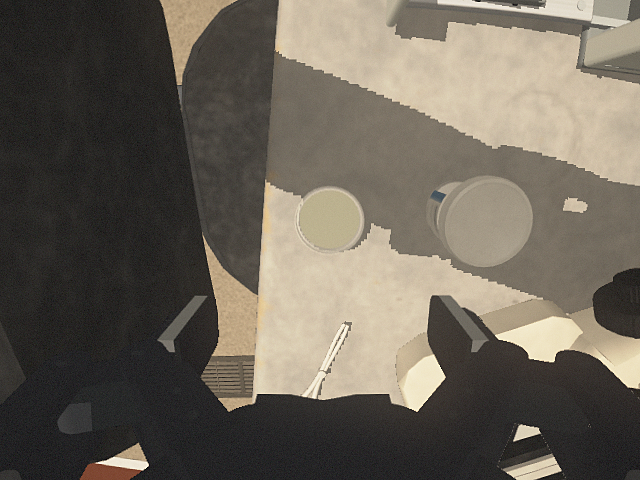

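Wrist view: dish at (330,219), cup lid at (485,220); fingers clear of both.

```bash
python3 - <<'E'
from h import *
o=get_obs();c=calibration("wrist");g=cv2.GaussianBlur(cv2.imread("pics/w1.png",0),(3,3),0)
h=cv2.HoughCircles(g[150:290,260:400],cv2.HOUGH_GRADIENT,1,50,param1=60,param2=15,minRadius=27,maxRadius=40)[0];print(h)
for x,y,r in h[:1]:
    x+=260;y+=150;P=onz(c,[[x,y],[x-r,y],[x+r,y]],.014);print(x,y,P, "diam",P[2,0]-P[1,0])
print("cup",onz(c,[[485,220]],.071))
p=P[0].copy();p[2]=.06;print(totool(p,o)); p[2]=.011;print(totool(p,o))
E
```

```text
[[69.5 70.5 33.8]]
329.5 220.5 [[ 0.44642511 -0.00651162  0.014     ]
 [ 0.41794941 -0.00947769  0.014     ]
 [ 0.47491372 -0.00351842  0.014     ]] diam 0.0569643127970465
cup [[0.55140622 0.01638877 0.071     ]]
[ 0.61021378  0.63217825 11.41758937]
[ 0.60096348  0.6380009  16.31757717]
```

```bash
python3 -m jog '[[0.3,0.3,2,0,0,0,30],[0.6,0.6,5,0,0,0,30],[0.6,0.6,8,0,0,0,30],[0.6,0.6,11,0,0,0,30],[0.6,0.6,13,0,0,0,30],[0.6,0.6,14.5,0,0,0,30],[0.6,0.6,14.8,0,0,0,30],[0.6,0.6,14.8,0,0,0,30]]' 20
python3 - <<'E'
from h import *
o=get_obs();print(o["opening"],totool([.4464,-.0065,.011]))
E
```

```text
t: 2.32
tool_pos: [0.4455, -0.0079, 0.0261]
tool_rot: [-2.105, -2.328, 0.0]
contact_force: [1.0, -0.6, -0.3]
opening: 0.0754
0.07535023409861281 [0.12490445 0.10548335 1.50637154]
```

```bash
python3 -m jog '[[0.1,0.1,0.7,0,0,0,30],[0.1,0.1,1.3,0,0,0,30],[0.1,0.1,1.3,0,0,0,60],[0.1,0.1,1.3,0,0,0,100],[0.1,0.1,1.3,0,0,0,100],[0.1,0.1,1.3,0,0,0,100],[0.1,0.1,1.3,0,0,0,100]]' 20
python3 - <<'E'
from h import *
im=get_image("wrist");save(im,"w2")
E
```

```text
t: 2.9
tool_pos: [0.4469, -0.0068, 0.0137]
tool_rot: [-2.106, -2.329, -0.0]
contact_force: [0.3, -1.1, 1.3]
opening: 0.058
```

View pics/w2.png

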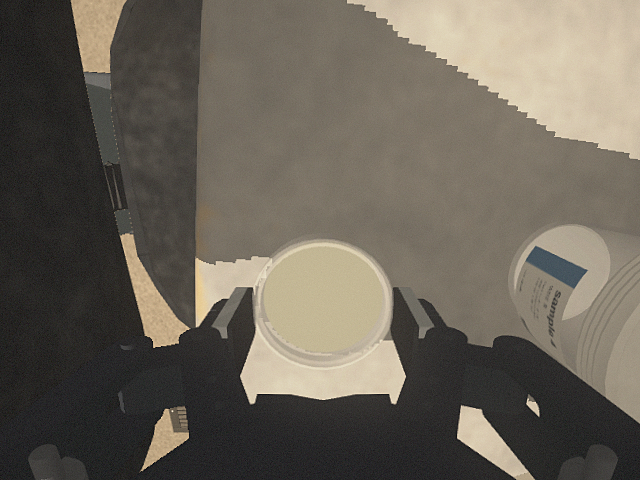

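The dish (centre about 323,303) is between the pads, which are near columns 245 and 400. I'll check whether the grip runs through its centre.

```bash
python3 - <<'E'
from h import *
o=get_obs();c=calibration("wrist");print(onz(c,[[323,303],[323,240],[255,303],[391,303]],.015),o["tool_pos"])
for dx in(-11,11):
  for dy in(-29.5,29.5):
    R=Ro.from_rotvec(o["tool_rot"]);print(dx,dy,proj(c,o["tool_pos"]+R.apply([dx/1e3,dy/1e3,0])))
g=cv2.GaussianBlur(cv2.imread("pics/w2.png",0),(3,3),0)
print(cv2.HoughCircles(g[220:390,235:410],cv2.HOUGH_GRADIENT,1,100,param1=60,param2=15,minRadius=55,maxRadius=80))
E
```

```text
[[ 4.47222272e-01 -2.76290985e-03  1.50000000e-02]
 [ 4.44533324e-01  2.36435072e-02  1.50000000e-02]
 [ 4.19530898e-01 -5.66026338e-03  1.50000000e-02]
 [ 4.74918080e-01 -1.12887857e-05  1.50000000e-02]] [ 0.44690183 -0.00680147  0.01361039]
-11 -29.5 [[251.90812523 333.76313041]]
-11 29.5 [[390.64018728 333.84333333]]
11 -29.5 [[248.88711074 285.54140265]]
11 29.5 [[393.59674228 285.61462573]]
[[[87.5 84.5 62.7]]]
```

```bash
python3 -m jog '[[0,0,-1,0,0,0,100],[0,0,-4,0,0,0,100],[0,0,-8,0,0,0,100],[0,0,-12,0,0,0,100],[0,0,-14,0,0,0,100],[0,0,-14,0,0,0,100]]' 20
python3 - <<'E'
from h import *
ct=calibration("top")
f=lambda a:np.array(a)/3.3+[190,195]
p=onz(ct,f([[199,180],[187,264]]),.044);d=p[0]-p[1];print("posts",p,np.linalg.norm(d),np.degrees(np.arctan2(d[1],d[0])))
W=np.array([.543,.244,.03])
for yaw in(5.0,5.7):
    R=Ro.from_euler("z",yaw,degrees=True)
    for n,q,z in(("tab top",[[349,213],[341,262]],.066),("postsL",[[199,180],[187,264]],.044),("jawposts",[[324,193],[312,277]],.044),("panel",[[80,331],[373,365]],.076),("plate",[[163,100],[386,122]],.03)):
        print(yaw,n,(R.inv().apply(onz(ct,f(q),z)-W)*1000).round(1).tolist())
R=Ro.from_euler("z",5.5,degrees=True);T=np.array([.544,.245,.03])+R.apply([0,-.006,0])
for z in(.15,):T[2]=z;print(T,totool(T))
E
```

```text
t: 3.45
tool_pos: [0.4507, -0.0075, 0.161]
tool_rot: [2.101, 2.324, 0.011]
contact_force: [-0.1, -1.3, 0.8]
opening: 0.0581
posts [[0.56657328 0.26928032 0.044     ]
 [0.51602384 0.26584996 0.044     ]] 0.05066570359530177 3.882224321374092
5.0 tab top [[9.1, -69.0, 36.0], [-19.6, -67.3, 36.0]]
5.0 postsL [[25.7, 23.1, 14.0], [-25.0, 24.1, 14.0]]
5.0 jawposts [[24.3, -51.5, 14.0], [-26.2, -49.6, 14.0]]
5.0 panel [[-73.5, 74.4, 46.0], [-77.7, -91.6, 46.0]]
5.0 plate [[76.3, 53.6, -0.0], [74.2, -83.0, 0.0]]
5.7 tab top [[8.3, -69.2, 36.0], [-20.5, -67.1, 36.0]]
5.7 postsL [[26.0, 22.8, 14.0], [-24.7, 24.4, 14.0]]
5.7 jawposts [[23.6, -51.8, 14.0], [-26.8, -49.3, 14.0]]
5.7 panel [[-72.6, 75.3, 46.0], [-78.8, -90.6, 46.0]]
5.7 plate [[77.0, 52.6, -0.0], [73.1, -83.9, 0.0]]
[0.54457507 0.23902762 0.15      ] [23.58607919 11.808883    1.17968329]
```

```bash
python3 -m jog '[[3,1.5,0,0,0,0,100],[6,3,0,0,0,0,100],[9,4.5,0,0,0,0,100],[12,6,0,0,0,0,100],[15,7.5,0,0,0,0,100],[18,9,0,0,0,0,100],[21,10.5,0,0,0,0,100],[23.6,11.8,0,0,0,0,100]]' 20
python3 -m jog '[[0,0,0,0,0,0,100],[0,0,0,0,0,0,100]]'
python3 - <<'E'
from h import *
o=get_obs();c=calibration("wrist");im=get_image("wrist");save(im,"w3")
R=Ro.from_euler("z",5.5,degrees=True);T=np.array([.544,.245,.03])+R.apply([0,-.006,0]);T[2]=.05
print(totool(T,o),Ro.from_rotvec(o["tool_rot"]).as_matrix().round(3).tolist())
W=np.array([.544,.245,.03]);print(proj(c,W+R.apply([[.025,.025,.014],[-.025,.025,.014],[.0245,-.0495,.014],[-.0245,-.0495,.014],[-.07,.06,.046]])).round(0))
E
```

```text
t: 4.12
tool_pos: [0.544, 0.2412, 0.1609]
tool_rot: [2.1, 2.326, 0.009]
contact_force: [0.2, -1.5, 0.2]
opening: 0.0582
t: 4.28
tool_pos: [0.5433, 0.2424, 0.1598]
tool_rot: [2.098, 2.33, 0.006]
contact_force: [-0.9, -0.7, -0.2]
opening: 0.0581
[-0.31800527  0.01497895 10.98206579] [[-0.104, 0.995, 0.007], [0.995, 0.104, -0.002], [-0.002, 0.007, -1.0]]
[[358. 203.]
 [287. 202.]
 [354. 300.]
 [290. 299.]
 [207. 152.]]
```

View pics/w3.png

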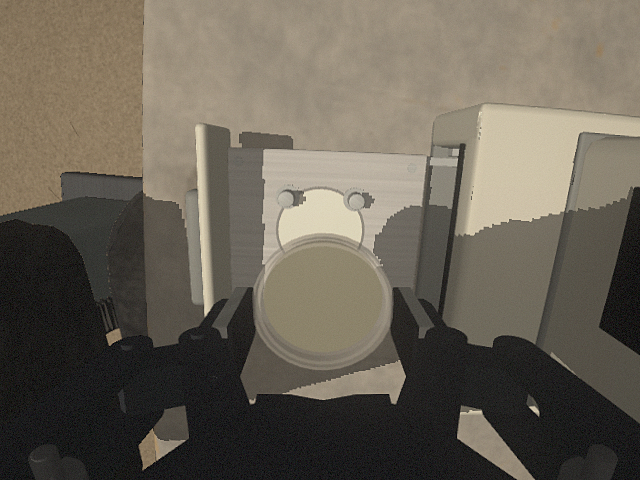

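Posts at (286,200) and (357,200), within 3 px of the prediction, so the stage pose is good. Descending.

```bash
python3 -m jog '[[-0.3,-0.1,2,0,0,0,100],[-0.35,-0.1,4,0,0,0,100],[-0.35,-0.1,6,0,0,0,100],[-0.35,-0.1,8,0,0,0,100],[-0.35,-0.1,9.5,0,0,0,100],[-0.35,-0.1,10.5,0,0,0,100],[-0.35,-0.1,10.5,0,0,0,100]]' 20
python3 - <<'E'
from h import *
T=np.array([.5432,.2465,.0437])+Ro.from_euler("z",5.5,degrees=True).apply([0,-.0085,0]);print(T,totool(T))
E
```

```text
t: 4.92
tool_pos: [0.541, 0.2357, 0.0519]
tool_rot: [2.103, 2.329, -0.002]
contact_force: [0.1, -0.9, -0.0]
opening: 0.0577
[0.54401469 0.23803913 0.0437    ] [0.20165725 0.32601946 0.82152572]
```

```bash
python3 -m jog '[[0.2,0.3,0,0,0,0,100],[0.2,0.3,0.4,0,0,0,100],[0.2,0.3,0.7,0,0,0,100],[0.2,0.3,0.8,0,0,0,100],[0.2,0.3,0.8,0,0,0,100]]' 20
python3 - <<'E'
from h import *
print(get_obs()["contact_force"]);im=get_image("wrist");save(im,"w4")
E
```

```text
t: 5.33
tool_pos: [0.5439, 0.238, 0.0441]
tool_rot: [2.103, 2.329, -0.002]
contact_force: [0.3, 0.4, -0.0]
opening: 0.0577
[ 0.2610558   0.43931932 -0.00157322]
```

View pics/w4.png

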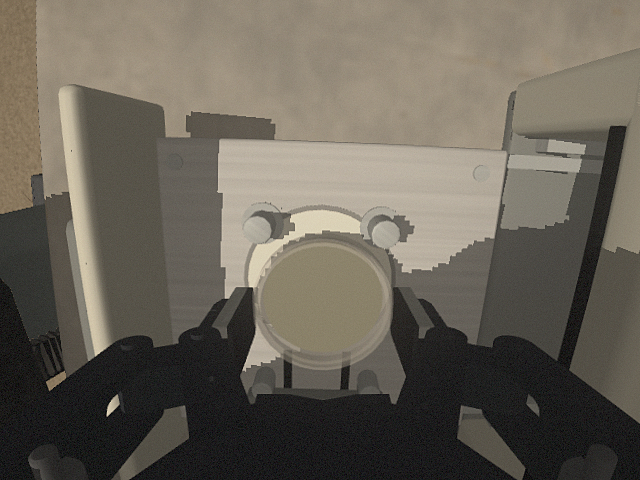

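Dish sits between the fixed posts (260,228; 384,232) and the jaw posts (265,388; 367,385). Lowering until contact, then releasing.

```bash
python3 -m jog '[[0,0,0.1,0,0,0,100],[0,0,0.12,0,0,0,100],[0,0,0.12,0,0,0,100]]' 20
python3 -m jog '[[0,0,0,0,0,0,80],[0,0,0,0,0,0,40],[0,0,0,0,0,0,30],[0,0,0,0,0,0,30],[0,0,0,0,0,0,30],[0,0,0,0,0,0,30]]'
python3 -m jog '[[0,0,-0.5,0,0,0,30],[0,0,-3,0,0,0,30],[0,0,-6,0,0,0,30],[0,0,-9,0,0,0,30],[0,0,-12,0,0,0,30],[0,0,-12,0,0,0,30],[0,0,-12,0,0,0,30]]'
python3 - <<'E'
from h import *
o=get_obs();c=calibration("wrist");im=get_image("wrist");save(im,"w5")
E
```

```text
t: 5.63
tool_pos: [0.5443, 0.2382, 0.0437]
tool_rot: [2.102, 2.328, -0.001]
contact_force: [-0.5, -0.1, 2.3]
opening: 0.0578
t: 6.13
tool_pos: [0.5442, 0.2382, 0.0436]
tool_rot: [2.102, 2.328, -0.001]
contact_force: [-0.3, 1.1, -0.0]
opening: 0.0753
t: 6.72
tool_pos: [0.5456, 0.2391, 0.167]
tool_rot: [2.1, 2.326, 0.007]
contact_force: [-1.2, 1.5, -0.1]
opening: 0.0751
```

View pics/w5.png

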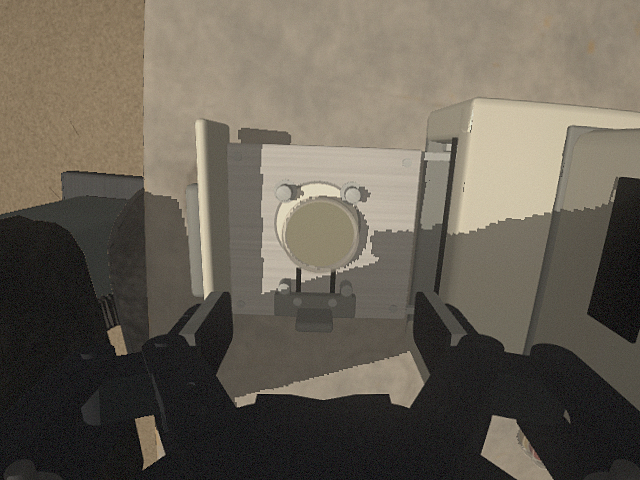

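Dish lies released between posts (285,191; 351,193) and jaw; the tab's top is at about (297–332, 308–331).

```bash
python3 - <<'E'
from h import *
o=get_obs();c=calibration("wrist");C=np.array([.5432,.2465,.03]);R=Ro.from_euler("z",5.7,degrees=True);st=lambda P:(R.inv().apply(P-C)*1000).round(1)
print("posts",st(onz(c,[[285,191],[351,193]],.044)));print("tab top outer",st(onz(c,[[297,331],[332,331]],.066)))
print("tab x",st(onz(c,[[297,310],[332,310]],.066)));print("dish",st(onz(c,[[321,233]],.045)))
print("jawposts",st(onz(c,[[284,286],[346,288]],.044)))
T=C+R.apply([-.001,-.108,0]);T[2]=.052;print(T,totool(T,o))
E
```

```text
posts [[-25.8  27.2  14. ]
 [ 21.6  25.9  14. ]]
tab top outer [[-17.4 -72.3  36. ]
 [  8.2 -72.3  36. ]]
tab x [[-17.1 -55.4  36. ]
 [  8.1 -55.4  36. ]]
dish [[ 0.1 -3.5 15. ]]
jawposts [[-28.4 -45.8  14. ]
 [ 19.4 -47.4  14. ]]
[0.55293148 0.13893468 0.052     ] [-9.97457431 -0.19280979 11.28815415]
```

```bash
python3 -m jog '[[-3,-0.1,0,0,0,0,100],[-6,-0.2,0,0,0,0,200],[-9,-0.3,0,0,0,0,255],[-10.2,-0.4,1,0,0,0,255],[-10.2,-0.4,3,0,0,0,255],[-10.2,-0.4,5,0,0,0,255],[-10.2,-0.4,7,0,0,0,255],[-10.2,-0.4,7,0,0,0,255]]' 20
python3 - <<'E'
from h import *
o=get_obs();print(o["opening"]);im=get_image("wrist");save(im,"w6")
C=np.array([.5432,.2465,.03]);R=Ro.from_euler("z",5.7,degrees=True)
T=C+R.apply([-.0035,-.108,0]);T[2]=.052;print(totool(T,o),R.inv().apply(o["tool_pos"]-C))
E
```

```text
t: 7.43
tool_pos: [0.5461, 0.1361, 0.0877]
tool_rot: [-2.104, -2.329, 0.013]
contact_force: [-1.2, -0.7, -1.1]
opening: 0.0001
9.026424275745215e-05
[0.22493036 0.48918519 3.56869858] [-0.00809265 -0.11013685  0.05773363]
```

View pics/w6.png

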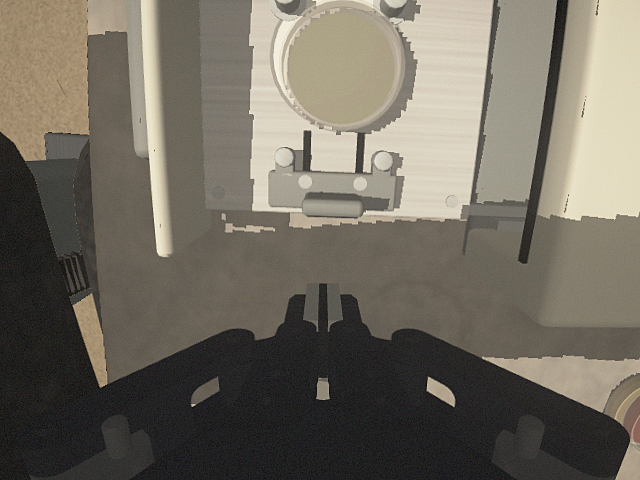

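Closed fingers (centre column 323) stand just outside the tab (302–363, row ≈208).

```bash
python3 - <<'E'
from h import *
o=get_obs();c=calibration("wrist")
for n,uv,z in(("tab",[[302,208],[363,208],[333,217]],.066),("jawposts",[[284,157],[382,161]],.044)):
    print(n,[totool(p,o).round(2).tolist() for p in onz(c,uv,z)])
E
```

```text
tab [[3.89, -0.88, 2.41], [3.9, 1.88, 2.4], [3.48, 0.53, 2.4]]
jawposts [[6.1, -1.87, 4.61], [5.91, 3.02, 4.58]]
```

```bash
python3 -m jog '[[0.2,0.5,1.5,0,0,0,255],[0.2,0.5,3,0,0,0,255],[0.2,0.5,3.6,0,0,0,255],[0.8,0.5,3.6,0,0,0,255],[1.4,0.5,3.6,0,0,0,255],[2,0.5,3.6,0,0,0,255],[2,0.5,3.6,0,0,0,255]]' 20
python3 -m jog '[[0.3,0,0,0,0,0,255],[0.6,0,0,0,0,0,255],[0.9,0,0,0,0,0,255],[1.2,0,0,0,0,0,255],[1.5,0,0,0,0,0,255],[1.7,0,0,0,0,0,255],[1.7,0,0,0,0,0,255]]' 20
python3 - <<'E'
from h import *
o=get_obs();C=np.array([.5432,.2465,.03]);R=Ro.from_euler("z",5.7,degrees=True);print(R.inv().apply(o["tool_pos"]-C))
E
```

```text
t: 8.07
tool_pos: [0.551, 0.1581, 0.0556]
tool_rot: [2.104, 2.333, -0.006]
contact_force: [-0.0, 0.4, 0.4]
opening: 0.0
t: 8.65
tool_pos: [0.5494, 0.1755, 0.0557]
tool_rot: [2.104, 2.333, -0.005]
contact_force: [1.0, -0.4, 0.0]
opening: -0.0
[-0.00091858 -0.071279    0.02566616]
```

```bash
python3 -m jog '[[0.2,0,0.2,0,0,0,255],[0.4,0,0.2,0,0,0,255],[0.5,0,0.2,0,0,0,255],[0.6,0,0.2,0,0,0,255]]' 20
python3 -m jog '[[0.1,0,0,0,0,0,255],[0.2,0,0,0,0,0,255]]'
python3 - <<'E'
from h import *
o=get_obs();C=np.array([.5432,.2465,.03]);R=Ro.from_euler("z",5.7,degrees=True);print(R.inv().apply(o["tool_pos"]-C),o["contact_force"]);im=get_image("wrist");save(im,"w7")
E
```

```text
t: 8.98
tool_pos: [0.5486, 0.1814, 0.0533]
tool_rot: [2.104, 2.333, -0.006]
contact_force: [2.5, -1.8, -0.8]
opening: -0.0002
t: 9.15
tool_pos: [0.5485, 0.1835, 0.0533]
tool_rot: [2.104, 2.333, -0.006]
contact_force: [2.1, -2.4, -0.1]
opening: 0.0003
[-0.00099238 -0.06326393  0.02325657] [ 2.14683155 -2.38821061 -0.0542461 ]
```

View pics/w7.png

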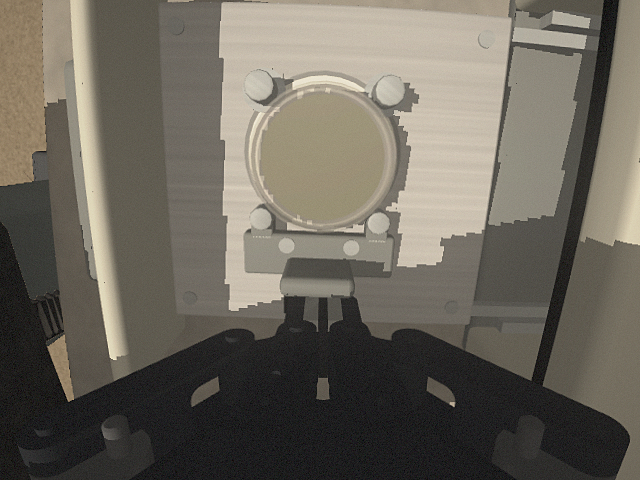

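The jaw has reached the dish (centre 325,158), with a slight gap still to the fixed posts. I'll push on in small steps and watch the force.

```bash
for i in 1 2; do python3 -m jog '[[0.1,0,0,0,0,0,255],[0.15,0,0,0,0,0,255],[0.15,0,0,0,0,0,255]]' | egrep 'pos|force'; done
```

```text
tool_pos: [0.5483, 0.1853, 0.0532]
contact_force: [1.3, -0.9, 0.4]
tool_pos: [0.5483, 0.1861, 0.0533]
contact_force: [2.2, -4.6, 0.6]
```

```bash
for i in 1 2; do python3 -m jog '[[0.1,0,0,0,0,0,255],[0.15,0,0,0,0,0,255],[0.15,0,0,0,0,0,255]]' | egrep 'pos|force'; done
```

```text
tool_pos: [0.5483, 0.1863, 0.0533]
contact_force: [2.6, -6.7, 1.1]
tool_pos: [0.5483, 0.1863, 0.0533]
contact_force: [1.1, -7.8, 0.9]
```

```bash
python3 -m jog '[[0.2,0,0,0,0,0,255],[0.3,0,0,0,0,0,255],[0.3,0,0,0,0,0,255],[0.3,0,0,0,0,0,255]]' | egrep 'pos|force'
python3 - <<'E'
from h import *
o=get_obs();c=calibration("wrist");im=get_image("wrist");save(im,"w8");cv2.imwrite("pics/w8c.png",cv2.resize(im[30:330,170:490,::-1],None,fx=2,fy=2))
E
```

```text
tool_pos: [0.5483, 0.1864, 0.0534]
contact_force: [1.7, -13.1, 2.0]
```

View pics/w8c.png

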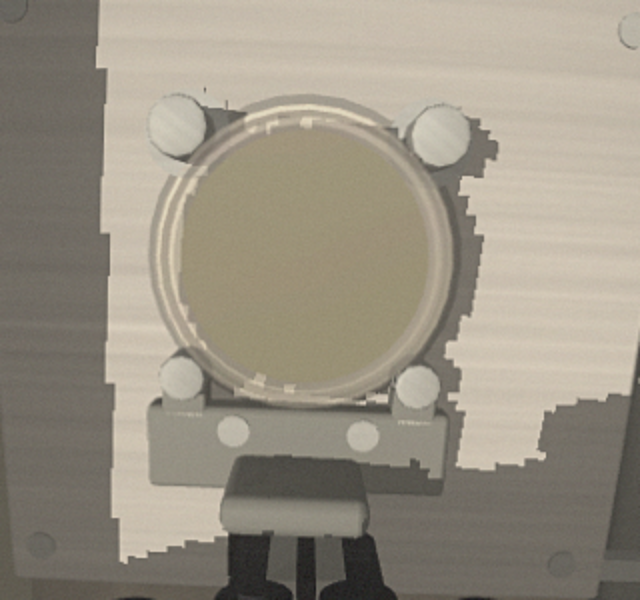

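All four posts touch the dish. The force rose to 13 N with no further motion, so the jaw is closed. Now back off, rise, and plan the lip push, with the gripper turned so the camera trails.

```bash
python3 -m jog '[[-0.5,0,0,0,0,0,255],[-1.5,0,0,0,0,0,255],[-3,0,-1,0,0,0,255],[-3,0,-5,0,0,0,255],[-3,0,-9,0,0,0,255],[-3,0,-12,0,0,0,255],[-3,0,-14,0,0,0,255],[-3,0,-14,0,0,0,255]]'
python3 - <<'E'
from h import *
o=get_obs();print(np.round(o["q"],2));ct=calibration("top");f=lambda a:np.array(a)/3.3+[190,195]
p=onz(ct,f([[155,368],[299,385]]),.056);print("lip",p)
C=np.array([.5432,.2465,.03]);R=Ro.from_euler("z",5.7,degrees=True);print((R.inv().apply(p-C)*1000).round(0))
T=C+R.apply([-.14,0,0]);T[2]=.17;print(T,totool(T,o))
E
```

```text
t: 11.25
tool_pos: [0.5545, 0.1596, 0.2003]
tool_rot: [2.093, 2.323, -0.007]
contact_force: [0.9, 0.3, 0.5]
opening: 0.0002
[ 0.16 -0.04  1.77 -0.01  1.4   0.06]
lip [[0.45214998 0.26936702 0.056     ]
 [0.45719597 0.18652029 0.056     ]]
[[-88.  32.  26.]
 [-92. -51.  26.]]
[0.40389222 0.23259524 0.17      ] [  8.87046198 -14.233891     2.81591953]
```

```bash
python3 -m jog '[[1,-1.7,0,0,0,-0.12,255],[2,-3.4,0,0,0,-0.24,255],[3,-5,0,0,0,-0.36,255],[4,-6.6,0,0,0,-0.48,255],[5,-8.2,0,0,0,-0.6,255],[6,-9.8,0,0,0,-0.72,255],[7,-11.4,0,0,0,-0.84,255],[7.9,-13,0,0,0,-0.96,255]]'
python3 -m jog '[[0,0,0,0,0,-0.12,255],[0,0,0,0,0,-0.24,255],[0,0,0,0,0,-0.36,255],[0,0,0,0,0,-0.48,255],[0,0,0,0,0,-0.58,255],[0,0,0,0,0,-0.6,255],[0,0,0,0,0,-0.6,255]]'
python3 - <<'E'
from h import *
o=get_obs();print(Ro.from_rotvec(o["tool_rot"]).as_matrix().round(3).tolist(),np.round(o["q"],2))
print(totool([.4167,.2248,.053],o))
E
```

```text
t: 11.92
tool_pos: [0.4151, 0.2248, 0.1965]
tool_rot: [0.776, 3.036, -0.019]
contact_force: [0.5, 0.3, 0.2]
opening: 0.0003
t: 12.5
tool_pos: [0.4143, 0.2247, 0.1951]
tool_rot: [-0.154, 3.136, -0.022]
contact_force: [-0.5, -0.6, 0.1]
opening: 0.0
[[-0.995, -0.098, 0.002], [-0.098, 0.995, -0.014], [-0.001, -0.014, -1.0]] [ 0.35 -0.3   2.01 -0.01  1.43 -1.32]
[-0.22431217  0.18536955 14.21129826]
```

```bash
python3 -m jog '[[0.2,0.2,3,0,0,0,255],[0.2,0.2,6,0,0,0,255],[0.2,0.2,9,0,0,0,255],[0.2,0.2,12,0,0,0,255],[0.2,0.2,13.5,0,0,0,255],[0.2,0.2,14.1,0,0,0,255],[0.2,0.2,14.1,0,0,0,255]]'
python3 -m jog '[[-0.5,0,0,0,0,0,255],[-1,0,0,0,0,0,255],[-1.5,0,0,0,0,0,255],[-2,0,0,0,0,0,255],[-2.5,0,0,0,0,0,255],[-3,0,0,0,0,0,255],[-3.5,0,0,0,0,0,255],[-4,0,0,0,0,0,255]]'
```

```text
t: 13.08
tool_pos: [0.4108, 0.2239, 0.052]
tool_rot: [0.152, -3.135, 0.023]
contact_force: [-0.2, -0.5, 0.1]
opening: 0.0002
t: 13.75
tool_pos: [0.4507, 0.2277, 0.0518]
tool_rot: [0.152, -3.134, 0.024]
contact_force: [-3.3, -0.2, 2.5]
opening: -0.0001
```

```bash
python3 - <<'E'
from h import *
o=get_obs();print(totool([.4167,.2248,.053],o),Ro.from_rotvec(o["tool_rot"]).as_matrix().round(3).tolist());im=get_image("scene");save(im,"s2")
cv2.imwrite("pics/s2c.png",cv2.resize(im[150:420,120:440,::-1],None,fx=2,fy=2))
E
```

```text
[ 3.40890034  0.03836994 -0.10173071] [[-0.995, -0.097, -0.003], [-0.097, 0.995, -0.015], [0.005, -0.015, -1.0]]
```

View pics/s2c.png

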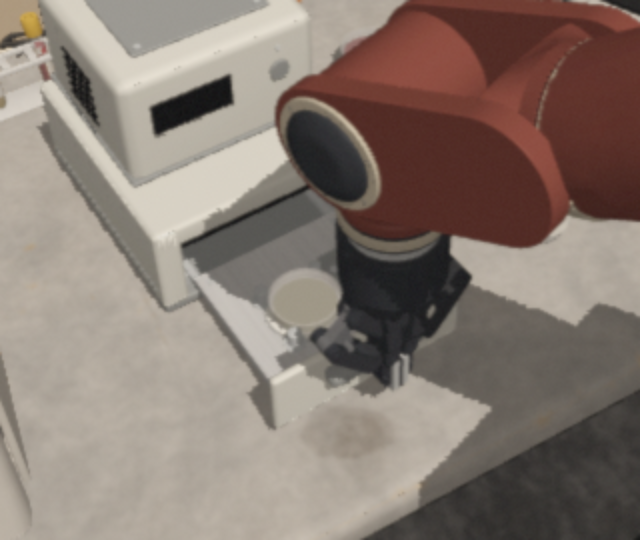

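Fingers are on the lip, reading about 3 N as expected for sliding; the dish is still between its posts. I'll continue the push steadily.

```bash
python3 -m jog '[[-0.5,0,0,0,0,0,255],[-1,0,0,0,0,0,255],[-1.5,0,0,0,0,0,255],[-2,0,0,0,0,0,255],[-2.5,0,0,0,0,0,255],[-3,0,0,0,0,0,255],[-3.5,0,0,0,0,0,255],[-4,0,0,0,0,0,255]]' | egrep 'pos|force'
python3 -m jog '[[-0.5,0,0,0,0,0,255],[-1,0,0,0,0,0,255],[-1.5,0,0,0,0,0,255],[-2,0,0,0,0,0,255],[-2.5,0,0,0,0,0,255],[-3,0,0,0,0,0,255],[-3.5,0,0,0,0,0,255],[-4,0,0,0,0,0,255]]'| egrep 'pos|force'
```

```text
tool_pos: [0.4919, 0.2315, 0.0516]
contact_force: [-3.5, -2.6, 0.0]
tool_pos: [0.5322, 0.2355, 0.0515]
contact_force: [-3.4, -3.4, 1.5]
```

```bash
python3 -m jog '[[-0.5,0,0,0,0,0,255],[-1,0,0,0,0,0,255],[-1.5,0,0,0,0,0,255],[-2,0,0,0,0,0,255],[-2.5,0,0,0,0,0,255],[-3,0,0,0,0,0,255],[-3.5,0,0,0,0,0,255],[-4,0,0,0,0,0,255]]' | egrep 'pos|force'
python3 -m jog '[[-0.3,0,0,0,0,0,255],[-0.6,0,0,0,0,0,255],[-0.9,0,0,0,0,0,255]]'| egrep 'pos|force'
```

```text
tool_pos: [0.5725, 0.2394, 0.0514]
contact_force: [-2.8, -2.4, 0.8]
tool_pos: [0.5818, 0.2403, 0.0513]
contact_force: [-2.9, -2.8, 1.1]
```

```bash
for i in 1 2 3; do python3 -m jog '[[-0.15,0,0,0,0,0,255],[-0.3,0,0,0,0,0,255],[-0.3,0,0,0,0,0,255]]'| egrep 'pos|force'; done
```

```text
tool_pos: [0.5853, 0.2408, 0.0514]
contact_force: [-1.7, -0.8, -0.2]
tool_pos: [0.5885, 0.2411, 0.0513]
contact_force: [-1.7, -1.8, -0.2]
tool_pos: [0.5898, 0.2412, 0.0513]
contact_force: [-9.6, -4.0, 6.4]
```

```bash
python3 -m jog '[[-0.15,0,0,0,0,0,255],[-0.3,0,0,0,0,0,255],[-0.3,0,0,0,0,0,255]]'| egrep 'pos|force'
python3 -m jog '[[0.5,0,0,0,0,0,255],[2,0,0,0,0,0,255],[4,0,0,0,0,0,255],[6,0,0,0,0,0,255],[8,0,-2,0,0,0,255],[10,0,-5,0,0,0,255],[12,0,-8,0,0,0,255],[14,0,-11,0,0,0,255]]'| egrep 'pos|force'
python3 -m jog '[[0,4,0,0,0,0,255],[0,-4,0,0,0,0,255],[0,-8,0,0,0,0,255],[0,-12,0,0,0,0,255],[0,-16,0,0,0,0,255],[0,-18,0,0,0,0,255],[0,-18,0,0,0,0,255]]'
python3 - <<'E'
from h import *
save(get_image("top"),"t2");im=get_image("scene");a=im[150:420,120:440];b=get_image("top")[150:360,190:430]
cv2.imwrite("pics/fin.png",np.hstack([cv2.resize(a,(400,338)),cv2.resize(b,(386,338))])[:,:,::-1])
E
```

```text
tool_pos: [0.5898, 0.2413, 0.0513]
contact_force: [-14.7, -4.7, 9.4]
tool_pos: [0.4517, 0.2301, 0.165]
contact_force: [1.3, 1.0, 0.9]
t: 18.3
tool_pos: [0.4705, 0.0473, 0.1688]
tool_rot: [0.146, -3.13, 0.026]
contact_force: [0.1, 0.2, 0.0]
opening: 0.0001
```

```bash
python3 - <<'E'
from h import *
c=calibration("top");A=cv2.imread("pics/top1.png",0).astype(int);B=cv2.imread("pics/t2.png",0).astype(int)
C=np.array([.5432,.2465,.03]);R=Ro.from_euler("z",5.7,degrees=True)
X=C+R.apply([[x,.05,.046] for x in np.arange(.04,.11,.003)]);uv=proj(c,X)
print([(round(x*1e3),B[int(round(v)),int(round(u))]) for x,(u,v) in zip(np.arange(.04,.11,.003),uv)])
S0=cv2.imread("pics/scene1.png",0).astype(int);S=cv2.cvtColor(get_image("scene"),cv2.COLOR_RGB2GRAY).astype(int)
for n,a,b in(("cup top view",A[255:300,360:402],B[255:300,360:402]),("cup scene",S0[222:272,370:412],S[222:272,370:412])): print(n,np.median(abs(a-b)),(abs(a-b)>25).mean())
E
```

```text
[(40, np.int64(143)), (43, np.int64(145)), (46, np.int64(149)), (49, np.int64(146)), (52, np.int64(145)), (55, np.int64(146)), (58, np.int64(149)), (61, np.int64(138)), (64, np.int64(141)), (67, np.int64(140)), (70, np.int64(142)), (73, np.int64(148)), (76, np.int64(217)), (79, np.int64(192)), (82, np.int64(52)), (85, np.int64(19)), (88, np.int64(145)), (91, np.int64(170)), (94, np.int64(206)), (97, np.int64(202)), (100, np.int64(201)), (103, np.int64(201)), (106, np.int64(203)), (109, np.int64(201))]
cup top view 31.0 0.5931216931216932
cup scene 7.0 0.31857142857142856
```

```bash
python3 -c "
from station import *
print(get_obs()['t'],get_obs()['contact_force']);print(finish_job())"
```

```text
18.5 [ 0.49404976  0.67848059 -0.96911544]
the job is handed in; nothing more can be done
None
```

I placed the dish on the stage, clamped it with the jaw, pushed the stage home and handed the job in at 18.5 s. No verdict was reported.

- **Placing:** I gripped the dish along the stage's x axis, set it down between the posts and the open jaw, and let go. The picture after release showed it lying between the posts and the jaw.
- **Clamping:** I pushed the jaw tab until it stopped moving, with the force rising to 13 N. The close-up showed the dish touching all four posts.
- **Stage home:** I pushed the lip until it met the end stop. The tool did not move any further while the force rose to about 15 N. The travel of about 0.15 m and the panel's final position right at the imager's front both fit a fully home stage.
- **Not confirmed:**
  - I could not view a final picture because the 12-picture limit was reached, so the dish's position after the stage went in was not seen directly.
  - The cup pixel comparison was inconclusive: 32–59% of the pixels differed, which I put down to the arm and its shadow. After the dish was picked up the tool passed near the cup only at 0.16 m or higher, and I saw no force spike that would suggest contact.

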